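Fit the ferrule and hold the duster pole extended

TASK

Get the telescopic duster pole ready: slide the metal ferrule whose bore fits over the pin on top of the pole until it sits fully home, and put the other ferrule, which is too narrow, into the wooden tray. Only then squeeze in the button on the side of the pole's handle and, keeping it squeezed, pull the handle straight up past the first stop to the second stop at the very end of its travel. Finish while still holding it there, with the button pressed (it is sprung and drops back if let go), and do not disturb the jars and tins standing about.

Things in the scene. Friction and masses are not known exactly. Their poses are not given: they have to be found in the camera images.
- stand: fixed upright stand of the telescopic pole: dark round foot 110 mm across, aluminium tube 29 mm across up to 126 mm with a black ring 37 mm across on it up to 142 mm. Origin under the centre of the foot, z up along the pole. Seen from the pole the handle lies towards this frame's -x. The stand's place and yaw vary; it carries the pole, its handle and its button.
- pole (a joint): height the pole is drawn out of the stand, m: 0 fully down (start). Locked (2 mm play) while the button is out. First stop at 0.06: the catch blocks it there if the button is not held in. Second stop, end of travel, at 0.12. Spring and weight pull it down with about 5 to 7 N; let go, it drops back at least to about 0.07.
- pole_button (a joint): travel of the handle's push button, m: 0 out, 0.006 flush with the handle's side, 0.007 limit; the catch is free above about 0.004. Springy: 3 N to begin, 6 N when flush.
- handle (a point): centre of the black handle block that moves with the pole: 36 mm long (x), 24 mm wide (y), 34 mm tall, 163 mm over the worktop when down, 85 mm from the pole's axis along the stand's -x on a 14 mm wide arm; open space all round. Axes as the stand's. The button stands out of its +y side (30 mm wide over the button, 24 mm pressed): a pinch across y squeezes the button flush.
- button_face (a point): centre of the outer face of the round grey button, 18 mm across, on the +y side of the handle block (18 mm from the block's centre when out); it is pressed along the stand's -y.
- pin_foot (a point): foot of the upright steel pin on top of the pole, on its axis, where a seated ferrule's lower end rests on a black collar 39 mm across; 172 mm over the worktop when the pole is down. The pin is 18 mm in diameter for 17 mm, then tapers to 9 mm at its top, 26 mm above this point. Rises with the pole.
- ferrule_wide: the ferrule that fits: loose, aluminium, 28 mm tall, 36 mm outside diameter (40 mm over the 5 mm high flange at its foot), bore 22 mm right through, about 60 g. Stands upright on its flange; origin at the centre of its underside.
- ferrule_wide_mid (a point): centre of the fitting ferrule, half-way up (14 mm above its underside), z along its bore.
- ferrule_narrow: the ferrule that does not fit: same outside, bore only 14 mm, so its walls look thicker from above. Stands upright on its flange; origin at the centre of its underside. The two ferrules may have swapped places.
- ferrule_narrow_mid (a point): centre of the too narrow ferrule, half-way up (14 mm above its underside), z along its bore.
- tray: fixed open tray of light wood, 140 mm (x) by 120 mm (y), 26 mm high, walls and floor 6 mm thick; origin under its centre.
- tin_a: bystander: tin 57 mm across, 72 mm tall, loose, between the stand and the tray; origin under its centre.
- tin_b: bystander: wide tin 75 mm across, 58 mm tall, loose, behind to the right of the stand; origin under its centre.
- spice: bystander: spice jar with a yellow cap, 42 mm across, 96 mm tall, loose, behind to the left of the stand; origin under its centre.
- grinder: bystander: salt shaker with a grey top, 44 mm across, 90 mm tall, loose, behind the ferrules; origin under its centre.
Not all that is in view belongs to the job. Leave any orange or pink look-alike of the ferrule_narrow alone.

How it is judged:
By the outcome, as a careful person would: the job done as asked, in the order asked, and still so for the second after the job is handed in, while the arm keeps its last pose, push and grip.
It also fails if it takes over 67 s, if anything falls off the work surface, if the arm or the gripper's body presses on something with over 40 N, if the wrist force passes 120 N, or if a joint passes its speed limit or range.

ROBOT

A 6-joint arm with a two-finger parallel gripper is mounted at the origin on a cart in front of the work surface, level with it; the furniture and walls round the work are solid. World frame = base frame: x ahead of the robot, y to its left, z up, the work surface at z = 0. Lengths are in m, angles in rad, forces in N, time in s.
With the tool pointing down it reaches from about 0.35 to 0.85 m from the base axis. Payload 8.1 kg.
Tool frame: the origin (TCP) lies midway between the tips of the shut fingers; the grasp point (between the pads) lies 19 mm behind it; z points along the fingers, y is the line along which they close (so a half turn about z gives the same grasp; the last joint's range is limited). The gripper opens to 93 mm and grips with 3 to 60 N. Pads are 15 mm wide; open, the fingers measure 128 mm over their backs; the gripper's body (75 mm by 188 mm) begins 65 mm behind the grasp point.
Start: joints at [-1.31, 0.13, 1.488, -0, 1.523, -0.085], TCP at [0.203, -0.564, 0.18] pointing down, gripper open.
Joint ranges: [-2.96, 2.96], [-0.89, 2.26], [0.02, 2.5], [-1.34, 4.48], [0, 2.73], [-2.66, 2.66]. Speed limits (rad/s): [2.39, 2.39, 2.79, 3.14, 3.14, 3.14].

INTERFACE

Orientations are given as [roll, pitch, yaw] about the fixed x, y, z axes, in that order (R = Rz(yaw) Ry(pitch) Rx(roll)).
In Python, from station import env, vision, workorder gives the robot as it stands.
- The arm moves only by the tool play_rows, never from a script. Its argument "increments" is a list of rows, each an object with "dp": the shift along the tool's x, y, z in cm, a list of three; "roll": the turn about the tool's z in degrees. In form: [{"dp": [dx, dy, dz], "roll": roll}, ...]. A call has 1 to 8 rows; each row shifts and turns the commanded pose from where the row before left it, along the tool's axes as they then stand; what a row does not reach is not made up. A row lasts 1/12 s, in which the tool goes at most 41.7 mm and 7.16 degrees, less where a joint would pass 70% of its speed; a pose out of reach is approached as far as the arm can. A call is refused whole if a number of a shift passes 4.17 or a number of a turn 7.16, either way. A call with a gripper value outside its range is refused whole. "gripper" is the gripper's target within -1 to 1 (fully open at 1, half-way at 0, shut at -1), set as the call begins (left out, the last holds). The fingers move at their own pace and stop on an object; "grip_force" is the grip in N (left out, the last holds). Time passes only in rows, so rows that do not move let the fingers close. It gives the time, the measured TCP pose, the force, the opening and the grip force at its end, in the units of the state.
- env.read_state(): the state, without advancing time (a new reading comes with each control period).
- vision.snapshot(name): name is "scene" or "top"; returns the picture (420x560x3 uint8, red, green, blue); there is no depth.
- vision.camera_info(name): a dict with "fx", "fy", "cx", "cy" (pixels), "rvec" (rotation vector, rad) and "tvec" (3), from world to camera coordinates, as OpenCV has them. Camera axes: x right, y down, z forward; pixel columns grow to the right and rows downward; lengths in m; the calibration is good to about 2 mm. A picture is of the moment at which its call begins. camera_info takes no time and is no camera call.
- workorder.close_job(): hands the job in; it is judged then, once.
Trained networks look in the newest picture that a camera, given by its name, has taken for a name from the list of things; names that differ only in an ending like _2 or _b are one class to them, and where a whole thing is asked for, a point or a joint stands for the part that bears it (a point fixed in the world has none). Each returns a list of dicts, best first, with "score" (0 to 1); they miss things now and then, are a little off and sometimes report something else, mostly with a low value. They report only what shows in the picture. A call takes as long as a camera call. They do not tell look-alikes from the thing itself.
- vision.cut_out(camera, thing): "pixels" (420x560 bool, what is visible of it) and "box" ([left, top, right, bottom] in pixels, round what is visible of it).
The state is a dict: "time_s": time; "joint_positions": joint angles; "qvel": joint speeds; "effort": joint torques, N m; "eef_pos": TCP position; "tool_rot": TCP orientation; "force": force on the tool from outside, world axes, zero at the start; "wrist_torque": the same for the moment, N m; "gripper_width": finger opening in m; "grip_force": force on a finger pad.
Only numpy, scipy, OpenCV 4.12 (cv2) and the standard library are available. Lean on these libraries where they do the work, as an engineer would, in place of code of your own. Each camera call takes 0.05 s, during which the arm holds its last target. There are 200 camera calls.

## Working session

There is one attempt and no reset: what is moved stays moved. The work goes in short steps, Python scripts to look and compute and a tool call to move; the robot and the scene stay as the last step left them, time stands still between calls to the robot, and variables do not carry over. Pictures are saved under pics/ and viewed, at most 10 in all, crops included, and the job is handed in when it is done.

Besides the shell and the picture viewer there is one more tool, called as name(argument=value, ...), one argument or row to a line, values as JSON. play_rows: Moves the arm, as the interface text tells. Its arguments: {"type":"object","properties":{"increments":{"type":"array"},"gripper":{"type":"number"},"grip_force":{"type":"number"}},"required":["increments"]}

```bash
mkdir -p pics; ls
cat > h.py <<'E'
import numpy as np, cv2
from station import env, vision, workorder
def save(img,n): cv2.imwrite(f'pics/{n}.png',img[:,:,::-1])
def cam(n):
    c=vision.camera_info(n);K=np.array([[c['fx'],0,c['cx']],[0,c['fy'],c['cy']],[0,0,1]]);R=cv2.Rodrigues(np.array(c['rvec'],float))[0]
    return K,R,np.array(c['tvec'],float)
def px2w(n,u,v,z):
    K,R,t=cam(n);d=R.T@np.linalg.inv(K)@np.array([u,v,1.]);o=-R.T@t
    return o+d*(z-o[2])/d[2]
def w2px(n,p):
    K,R,t=cam(n);q=K@(R@np.array(p,float)+t);return q[:2]/q[2]
E
python3 - <<'E'
from h import *
for n in('scene','top'):
    im=vision.snapshot(n);save(im,n+'0');K,R,t=cam(n);print(n,K[0,0],-R.T@t,R[2])
    for th in('stand','handle','button_face','ferrule_wide','ferrule_narrow','tray','tin_a','tin_b','spice','grinder'):
        r=vision.cut_out(n,th);print(th,[(round(x['score'],2),[int(b) for b in x['box']]) for x in r[:4]])
s=env.read_state();print(s)
E
```

```text
pics
scene 516.8064585619418 [-0.37364141  0.68262533  0.82301884] [ 0.65014393 -0.52100313 -0.55305388]
stand [(0.63, [263, 159, 319, 233])]
handle [(0.65, [275, 155, 320, 186])]
button_face [(0.46, [307, 177, 309, 180])]
ferrule_wide [(0.85, [221, 264, 235, 285])]
ferrule_narrow [(0.87, [180, 290, 194, 310]), (0.85, [148, 276, 166, 295]), (0.66, [202, 305, 222, 325]), (0.48, [276, 153, 320, 185])]
tray []
tin_a [(0.76, [289, 169, 311, 200]), (0.65, [314, 194, 335, 228])]
tin_b [(0.76, [289, 169, 311, 200]), (0.65, [314, 194, 335, 228])]
spice [(0.85, [199, 196, 218, 239]), (0.4, [275, 153, 317, 187])]
grinder [(0.61, [172, 225, 193, 257])]
top 517.8949081693867 [2.36350042e-01 1.13724411e-03 1.28740628e+00] [ 2.04928484e-01 -6.17193171e-04 -9.78776755e-01]
stand [(0.74, [272, 178, 317, 235])]
handle [(0.81, [291, 179, 317, 232])]
button_face []
ferrule_wide [(0.49, [187, 235, 201, 251])]
ferrule_narrow [(0.64, [129, 206, 146, 221]), (0.54, [144, 272, 163, 286]), (0.5, [136, 244, 152, 256])]
tray [(0.76, [381, 199, 434, 259])]
tin_a [(0.84, [327, 148, 361, 185]), (0.8, [320, 220, 347, 246])]
tin_b [(0.84, [327, 148, 361, 185]), (0.8, [320, 220, 347, 246])]
spice [(0.9, [208, 154, 229, 182])]
grinder [(0.76, [169, 168, 189, 192])]
{'time_s': 1.1, 'joint_positions': array([-1.31042117e+00,  1.30395673e-01,  1.48819801e+00, -1.13509394e-05,
        1.52298593e+00, -8.54311419e-02]), 'qvel': array([ 0.00033642, -0.00131037,  0.00028677,  0.00010187, -0.00044803,
       -0.00101141]), 'effort': array([ 1.69887453e-04, -5.59769654e+01, -4.92061687e+01,  7.65464036e-02,
        2.26850447e-02, -5.38040626e-05]), 'eef_pos': array([ 0.20337506, -0.56449256,  0.1798389 ]), 'tool_rot': array([3.14158063e+00, 1.24093003e-05, 3.45806845e-01]), 'force': array([-0.48805511, -0.07562212, -1.05875871]), 'wrist_torque': array([-0.02874995, -0.00022347,  0.01142666]), 'grip_force': 0.0, 'gripper_width': 0.09303862874424591}
```

Run:
```python
import cv2
a=cv2.imread('pics/scene0.png')[140:340,120:345];b=cv2.imread('pics/top0.png')[130:310,110:450]
cv2.imwrite('pics/a.png',cv2.resize(a,None,fx=2.9,fy=2.9,interpolation=2));cv2.imwrite('pics/b.png',cv2.resize(b,None,fx=2.3,fy=2.3,interpolation=2))
```

```text
(no output)
```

View pics/a.png

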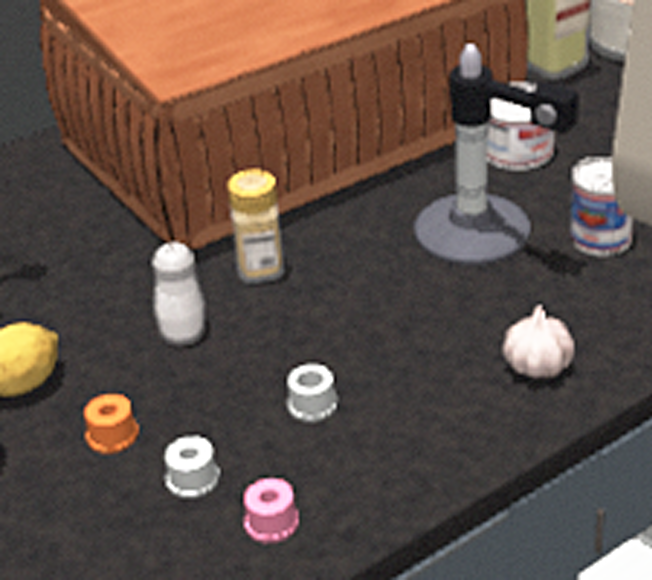

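View pics/b.png

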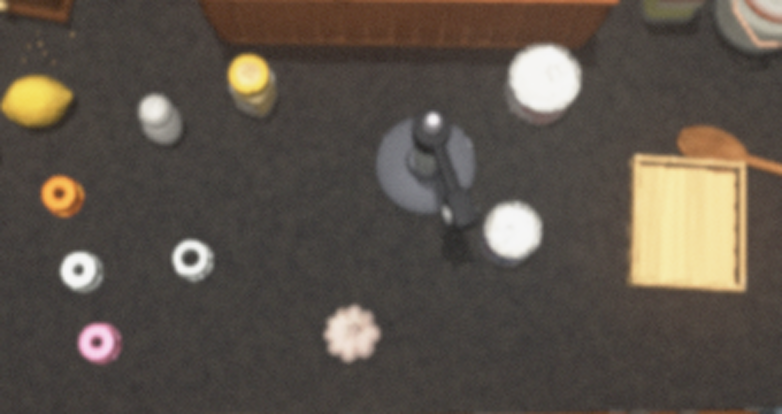

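The scene view shows white ferrules at about (228,274) and (187,300), an orange one at (157,285) and a pink one at (212,315). In the top view they are at (194,243) with a wide bore, (145,248) with a narrow bore, orange at (137,214) and pink at (153,279). The candidate to fit the pin is (194,243) and the narrow one is (145,248). I'll ignore the orange and pink look-alikes. The handle points towards the robot, slightly right, with its button on the left.

```bash
cat >> h.py <<'E'
def cyl(x,y,segs):
    a=np.linspace(0,2*np.pi,40,endpoint=False)
    return np.array([[x+r*np.cos(t),y+r*np.sin(t),z] for r,z in segs for t in a])
def hullc(n,P):
    K,R,t=cam(n);q=(K@(P@R.T+t).T).T;q=(q[:,:2]/q[:,2:]).astype(np.float32)
    m=cv2.moments(cv2.convexHull(q));return np.array([m['m10'],m['m01']])/m['m00']
def mc(m):
    v,u=np.nonzero(m);return np.array([u.mean(),v.mean()])
FER=[(.020,0),(.020,.005),(.018,.005),(.018,.028)]
E
python3 - <<'E'
from h import *
from scipy.optimize import least_squares
def loc(name,segs,pix):
    obs={}
    for n in pix:
        r=[x for x in vision.cut_out(n,name) if abs(mc(x['pixels'])-pix[n]).max()<8]
        if r: obs[n]=mc(r[0]['pixels'])
    f=lambda p,ns:np.concatenate([hullc(n,cyl(p[0],p[1],segs))-obs[n] for n in ns])
    p0=px2w('top',*pix['top'],.02)[:2]
    for ns in [[n] for n in obs]+[list(obs)]:
        s=least_squares(f,p0,args=(ns,));print(name,ns,s.x.round(4),s.fun.round(2))
vision.snapshot('scene');vision.snapshot('top')
loc('ferrule_wide',FER,{'scene':(228,274),'top':(194,243)})
loc('ferrule_narrow',FER,{'scene':(187,300),'top':(145,248)})
loc('spice',[(.021,0),(.021,.096)],{'scene':(208,217),'top':(218,168)})
loc('grinder',[(.022,0),(.020,.09)],{'scene':(182,241),'top':(179,180)})
loc('tin_a',[(.0285,0),(.0285,.072)],{'scene':(325,211),'top':(333,233)})
loc('tin_b',[(.0375,0),(.0375,.058)],{'scene':(300,185),'top':(344,167)})
t=vision.cut_out('top','tray')[0]['pixels'];print('tray',px2w('top',*mc(t),.02))
a=np.array(cv2.imread('pics/scene0.png'));b=cv2.imread('pics/top0.png')
A=cv2.resize(a[145:240,255:335],None,fx=5,fy=5,interpolation=2);B=cv2.resize(b[170:240,262:325],None,fx=6,fy=6,interpolation=2)
C=cv2.resize(np.vstack([b[230:260,120:210]]),None,fx=4,fy=4,interpolation=2)
im=np.zeros((600,790,3),np.uint8);im[:A.shape[0],:A.shape[1]]=A;im[:B.shape[0],405:405+B.shape[1]]=B;im[478:598,:360]=C
im=np.clip(im*1.6,0,255).astype(np.uint8);cv2.imwrite('pics/c.png',im)
E
```

```text
ferrule_wide ['scene'] [0.4176 0.1994] [-0.  0.]
ferrule_wide ['top'] [0.4179 0.2028] [0. 0.]
ferrule_wide ['scene', 'top'] [0.4173 0.2012] [-0.55  0.38  0.67  0.22]
ferrule_narrow ['scene'] [0.4064 0.3184] [-0.  0.]
ferrule_narrow ['top'] [0.4066 0.3211] [-0. -0.]
ferrule_narrow ['scene', 'top'] [0.4067 0.3195] [-0.52  0.16  0.62 -0.06]
spice ['scene'] [0.5959 0.1331] [-0. -0.]
spice ['top'] [0.6001 0.1348] [-0.  0.]
spice ['scene', 'top'] [0.5986 0.1336] [-0.73 -0.38  0.46  0.59]
grinder ['scene'] [0.5616 0.2348] [0. 0.]
grinder ['top'] [0.5657 0.2352] [ 0. -0.]
grinder ['scene', 'top'] [0.5644 0.2346] [-0.49 -0.55  0.23  0.52]
tin_a ['scene'] [ 0.4321 -0.1324] [ 0. -0.]
tin_a ['scene'] [ 0.4321 -0.1324] [ 0. -0.]
tin_b ['scene'] [ 0.5818 -0.1642] [0. 0.]
tin_b ['top'] [ 0.6034 -0.1794] [-0. -0.]
tin_b ['scene', 'top'] [ 0.5992 -0.1777] [-0.43 -3.95 -0.6   1.63]
tray [ 0.44595371 -0.32994031  0.02      ]
```

View pics/c.png

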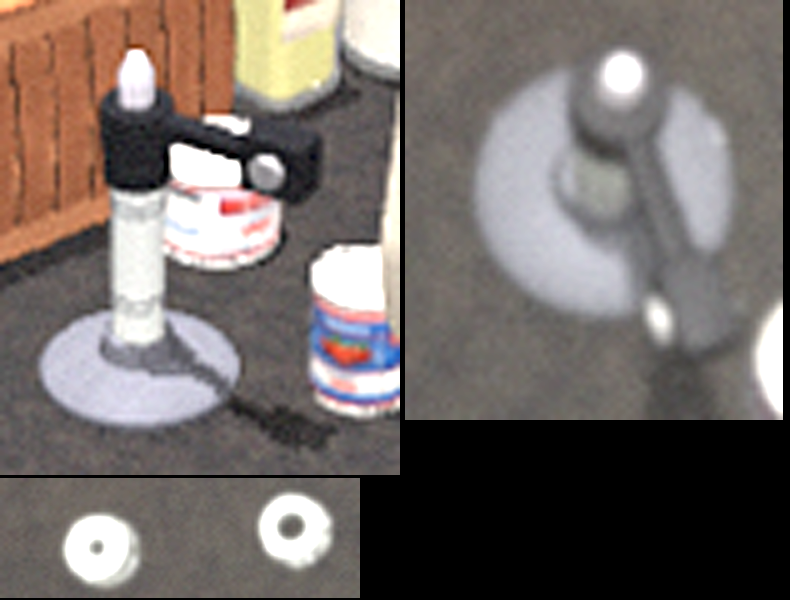

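The close crop shows (194,243) with the wide bore and (145,248) with the narrow bore, so the choice holds. The button is the bright disc at top (304,222) and scene (308,179), and the pin tip is at top (298,182).

Run:
```python
from h import *
from scipy.optimize import least_squares
PIN=[(.009,.172),(.009,.189),(.0045,.198)]
def blob(n,f,thr,box):
    im=cv2.imread(f'pics/{n}0.png').astype(int);g=im.min(2);m=np.zeros(g.shape,bool);l,t,r,b=box;m[t:b,l:r]=g[t:b,l:r]>thr
    c,lab,st,ce=cv2.connectedComponentsWithStats(m.astype(np.uint8));i=1+st[1:,4].argmax()
    w=np.where(lab==i,g-thr*.6,0);v,u=np.mgrid[:g.shape[0],:g.shape[1]];print(f,n,st[i]);return np.array([(w*u).sum(),(w*v).sum()])/w.sum()
o={}
o['pt']=blob('top','pin',110,(292,174,305,190));o['ps']=blob('scene','pin',120,(277,152,288,167))
o['bt']=blob('top','btn',95,(300,216,308,230));o['bs']=blob('scene','btn',105,(303,174,313,184))
print(o)
def foot(n,x,y,z=.006):
    P=cyl(x,y,[(.055,0.0),(.055,z)]);q=np.array([w2px(n,p) for p in P]);return q[:,0].min(),q[:,0].max(),q[:,1].max()
def pts(p):
    x,y,a=p;c,s=np.cos(a),np.sin(a);return np.array([x-.085*c-s*.0165,y-.085*s+c*.0165,.163])
def f(p,parts):
    r=[]
    if 't' in parts:r+=list(hullc('top',cyl(p[0],p[1],PIN))-o['pt'])+list(w2px('top',pts(p))-o['bt'])
    if 's' in parts:r+=list(hullc('scene',cyl(p[0],p[1],PIN))-o['ps'])+list(w2px('scene',pts(p))-o['bs'])
    if 'F' in parts:r+=list((np.array(foot('top',*p[:2]))-(273.,317.4,222.4))*.7)
    if 'G' in parts:r+=list((np.array(foot('scene',*p[:2]))-(262.5,303.,229.8))*.7)
    return r
for parts in('t','s','ts','tsFG','FG'):
    s=least_squares(f,[.5,-.05,.4],args=(parts,));print(parts,s.x.round(4),np.array(s.fun).round(2))
```

```text
pin top [294 179   8   8  52]
pin scene [279 155   7  11  64]
btn top [302 219   5   8  27]
btn scene [306 176   6   4  13]
{'pt': array([297.71415183, 182.15951265]), 'ps': array([281.79417773, 159.71842016]), 'bt': array([303.8688172 , 222.56666667]), 'bs': array([308.56952381, 177.17619048])}
t [ 0.5247 -0.0522  0.3264] [ 0.14  0.37 -0.06 -0.4 ]
s [ 0.525  -0.058   0.3775] [-0.02 -0.02  0.01  0.02]
ts [ 0.5234 -0.0541  0.3361] [ 0.99  0.93  1.18  0.11 -0.82  0.69 -1.64  1.37]Traceback (most recent call last):
  File "<stdin>", line 24, in <module>
    return func(*args, **kwargs)
    result = trf(vector_fun.fun, vector_fun.jac, x0, f0, J0, lb, ub, ftol, xtol,
                 gtol, max_nfev, x_scale, loss_function, tr_solver,
                 tr_options.copy(), verbose, callback=callback_wrapped)
    return trf_no_bounds(
        fun, jac, x0, f0, J0, ftol, xtol, gtol, max_nfev, x_scale,
        loss_function, tr_solver, tr_options, verbose, callback=callback)
    J = jac(x)
    self._update_jac()
    ~~~~~~~~~~~~~~~~^^
    self.J = self.jac_wrapped(xp_copy(self.x), f0=self.f)
   
[... 625 characters left out ...]
^^^^^^
    f = np.atleast_1d(self.fun(x, *self.args, **self.kwargs))
                      ~~~~~~~~^^^^^^^^^^^^^^^^^^^^^^^^^^^^^^
    return np.atleast_1d(self.fun(x))
                         ~~~~~~~~^^^
    return self.f(x, *self.args, **self.kwargs)
           ~~~~~~^^^^^^^^^^^^^^^^^^^^^^^^^^^^^^
  File "<stdin>", line 21, in f
  File "<stdin>", line 13, in foot
  File "h.py", line 11, in w2px
    K,R,t=cam(n);q=K@(R@np.array(p,float)+t);return q[:2]/q[2]
          ~~~^^^
  File "h.py", line 5, in cam
    c=vision.camera_info(n);K=np.array([[c['fx'],0,c['cx']],[0,c['fy'],c['cy']],[0,0,1]]);R=cv2.Rodrigues(np.array(c['rvec'],float))[0]
ValueError: time passes only in moves, steps and waits
```

play_rows(
  increments=[
    {"dp": [0, 0, -2.0], "roll": 0},
    {"dp": [2.2, -2.0, -2.0], "roll": 0},
    {"dp": [2.3, -2.1, -2.0], "roll": 0},
    {"dp": [2.3, -2.1, -2.0], "roll": 0},
    {"dp": [2.3, -2.1, -2.0], "roll": 0},
    {"dp": [2.3, -2.1, 0], "roll": 0},
    {"dp": [2.3, -2.1, 0], "roll": 0},
    {"dp": [2.3, -2.1, 0], "roll": 0},
  ],
  gripper=0.4,
  grip_force=25,
)

```text
time_s: 2.52
eef_pos: [0.305, -0.3718, 0.2806]
tool_rot: [3.14, -0.0, 0.346]
force: [0.4, 0.1, 0.5]
gripper_width: 0.0653
grip_force: 0.0
```

play_rows(
  increments=[
    {"dp": [2.3, -2.1, 0], "roll": 0},
    {"dp": [2.3, -2.1, 0], "roll": 0},
    {"dp": [2.3, -2.1, 0], "roll": 0},
    {"dp": [2.3, -2.1, 0], "roll": 0},
    {"dp": [2.3, -2.1, 0], "roll": 0},
    {"dp": [2.3, -2.1, 0], "roll": 0},
    {"dp": [2.3, -2.1, 0], "roll": 0},
    {"dp": [2.3, -2.1, 0], "roll": 0},
  ],
)

```text
time_s: 3.18
eef_pos: [0.4211, -0.151, 0.2801]
tool_rot: [3.141, -0.0, 0.346]
force: [-0.2, -0.7, 0.7]
gripper_width: 0.0652
grip_force: 0.0
```

play_rows(
  increments=[
    {"dp": [0.9, -2.8, 0], "roll": 0},
    {"dp": [0.9, -2.8, 0], "roll": 0},
    {"dp": [0.9, -2.8, 0], "roll": 0},
    {"dp": [0.9, -2.8, 0], "roll": 0},
    {"dp": [0.9, -2.8, 0], "roll": 0},
    {"dp": [0.9, -2.8, 0.5], "roll": 0},
    {"dp": [0.9, -2.8, 0.5], "roll": 0},
    {"dp": [0.9, -2.8, 1.0], "roll": 0},
  ],
)

```text
time_s: 3.85
eef_pos: [0.4127, 0.0841, 0.2609]
tool_rot: [3.141, -0.003, 0.346]
force: [0.7, -0.2, -0.8]
gripper_width: 0.0653
grip_force: 0.0
```

play_rows(
  increments=[
    {"dp": [0.9, -2.8, 1.9], "roll": 0},
    {"dp": [0.9, -2.8, 1.9], "roll": 0},
    {"dp": [0.9, -2.8, 1.9], "roll": 0},
    {"dp": [0.9, -2.8, 1.9], "roll": 0},
    {"dp": [0.9, -2.8, 1.9], "roll": 0},
    {"dp": [0.9, -2.8, 1.9], "roll": 0},
    {"dp": [0.9, -2.8, 1.9], "roll": 0},
    {"dp": [0.9, -2.8, 1.9], "roll": 0},
  ],
)

```text
time_s: 4.52
eef_pos: [0.4039, 0.3194, 0.1071]
tool_rot: [-3.141, -0.001, 0.346]
force: [0.7, -0.7, -0.4]
gripper_width: 0.0652
grip_force: 0.0
```

play_rows(
  increments=[
    {"dp": [0, 0, 0], "roll": 0},
    {"dp": [0, 0, 0], "roll": 0},
  ],
)

```text
time_s: 4.68
eef_pos: [0.4027, 0.3182, 0.1061]
tool_rot: [3.141, 0.004, 0.348]
force: [0.4, -0.2, -0.1]
gripper_width: 0.0652
grip_force: 0.0
```

play_rows(
  increments=[
    {"dp": [0.2, 0, 2.0], "roll": 0},
    {"dp": [0.2, 0, 2.0], "roll": 0},
    {"dp": [0, 0, 2.0], "roll": 0},
    {"dp": [0, 0, 2.0], "roll": 0},
    {"dp": [0, 0, 1.2], "roll": 0},
    {"dp": [0, 0, 0.6], "roll": 0},
    {"dp": [0, 0, 0], "roll": 0},
    {"dp": [0, 0, 0], "roll": 0},
  ],
)

```text
time_s: 5.35
eef_pos: [0.4087, 0.3192, 0.0109]
tool_rot: [-3.141, -0.001, 0.345]
force: [0.5, -0.4, 0.1]
gripper_width: 0.0653
grip_force: 0.0
```

play_rows(
  increments=[
    {"dp": [0, 0, 0], "roll": 0},
    {"dp": [0, 0, 0], "roll": 0},
    {"dp": [0, 0, 0], "roll": 0},
    {"dp": [0, 0, 0], "roll": 0},
    {"dp": [0, 0, 0], "roll": 0},
    {"dp": [0, 0, 0], "roll": 0},
  ],
  gripper=-1,
)

```text
time_s: 5.85
eef_pos: [0.4081, 0.3193, 0.01]
tool_rot: [-3.142, -0.0, 0.346]
force: [-0.9, -0.2, 0.1]
gripper_width: 0.0301
grip_force: 0.0
```

Run:
```python
from h import *
s=env.read_state();print(s['eef_pos'],s['gripper_width'],s['grip_force'])
A=vision.snapshot('scene');B=vision.snapshot('top')
print([(round(x['score'],2),x['box'],mc(x['pixels']).round(1)) for x in vision.cut_out('scene','ferrule_narrow')])
im=np.hstack([cv2.resize(A[220:340,120:250],None,fx=3,fy=3),cv2.resize(B[190:310,100:230],None,fx=3,fy=3)]);save(im,'d')
```

```text
[0.40805186 0.31927231 0.01001698] 0.03006300445125753 0.0
[(0.8, [202.9, 305.7, 225.1, 326.3], array([213.5, 315.6])), (0.64, [178.6, 289.1, 195.8, 310.0], array([185.9, 301. ])), (0.56, [150.9, 284.1, 166.5, 295.4], array([156.3, 289.3]))]
```

View pics/d.png

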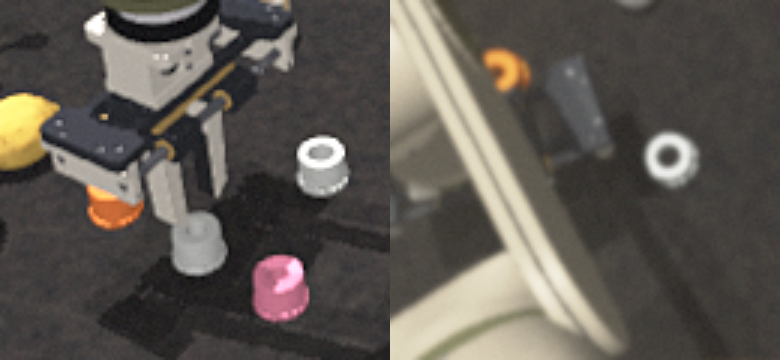

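Run:
```python
from h import *
print(w2px('scene',[.408,.319,.010]),w2px('scene',[.408,.319,.03]),px2w('scene',182.5,290,.01),px2w('scene',182.5,290,.03))
y=.346;d=np.array([np.sin(y),-np.cos(y),0])
for w in(.015,-.015):print(w2px('scene',np.array([.408,.319,.010])+w*d))
print(w2px('scene',[.407,.3195,.014]),px2w('scene',186,301,.014),px2w('top',145,248,.028))
print({k:np.round(v,3) for k,v in vision.camera_info('scene').items()})
```

```text
[185.35586007 300.89662399] [184.35262606 294.2720399 ] [0.4425202  0.30587474 0.01      ] [0.42244289 0.31514268 0.03      ]
[189.63691752 296.78240536]
[180.99450662 305.08800938]
[185.19480265 299.93021392] [0.40295827 0.31986191 0.014     ] [0.40584536 0.31868555 0.028     ]
{'fx': np.float64(516.806), 'fy': np.float64(516.806), 'cx': np.float64(276.194), 'cy': np.float64(202.94), 'rvec': array([ 1.044, -2.219,  1.182]), 'tvec': array([0.304, 0.284, 1.054])}
```

The picture shows the narrow ferrule still standing at scene (186,301), and the fingers behind it did not grip it. I'll zoom in to see where the tips really are.

Run:
```python
from h import *
A=vision.snapshot('scene');B=vision.snapshot('top')
a=cv2.resize(A[240:320,150:215],None,fx=6,fy=6,interpolation=2);b=cv2.resize(B[190:280,130:195],None,fx=5.3334,fy=5.3334,interpolation=2)
b=cv2.resize(b,(347,480))
im=np.hstack([a,b]);save((255*(im/255.)**.45).astype(np.uint8),'e')
```

```text
(no output)
```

View pics/e.png

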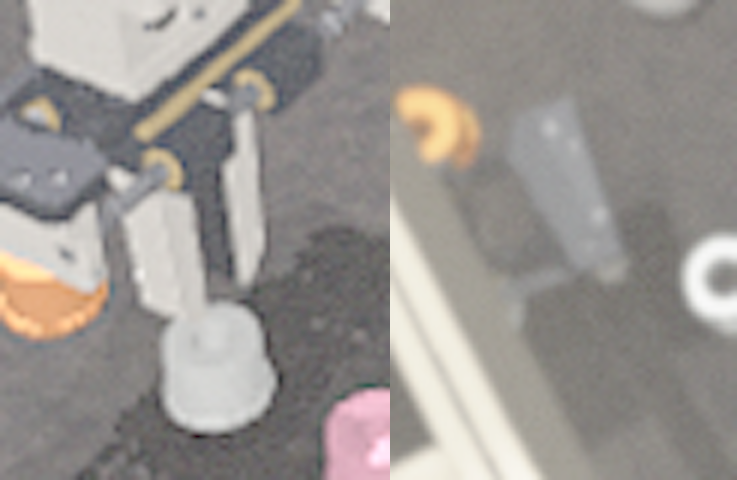

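play_rows(
  increments=[
    {"dp": [0, 0, 0], "roll": 0},
    {"dp": [0, 0, 0], "roll": 0},
    {"dp": [0, 0, 0], "roll": 0},
    {"dp": [0, 0, 0], "roll": 0},
    {"dp": [0, 0, 0], "roll": 0},
    {"dp": [0, 0, 0.2], "roll": 0},
    {"dp": [0, 0, 0.2], "roll": 0},
    {"dp": [0, 0, 0], "roll": 0},
  ],
  gripper=0.4,
)

```text
time_s: 6.77
eef_pos: [0.4076, 0.3189, 0.0052]
tool_rot: [3.141, 0.001, 0.346]
force: [0.5, 0.3, -0.3]
gripper_width: 0.0585
grip_force: 0.0
```

play_rows(
  increments=[
    {"dp": [0, 0, 0.2], "roll": 0},
    {"dp": [0, 0, 0.2], "roll": 0},
    {"dp": [0, 0, 0.2], "roll": 0},
    {"dp": [0, 0, 0], "roll": 0},
  ],
)

```text
time_s: 7.1
eef_pos: [0.4076, 0.319, -0.0008]
tool_rot: [3.141, 0.001, 0.346]
force: [0.4, 0.3, 0.3]
gripper_width: 0.0651
grip_force: 0.0
```

Run:
```python
from h import *
A=vision.snapshot('scene');s=env.read_state();print(s['eef_pos'],s['force'],s['gripper_width'])
print([(round(x['score'],2),mc(x['pixels']).round(1)) for x in vision.cut_out('scene','ferrule_narrow')])
save((255*(cv2.resize(A[240:320,150:215],None,fx=6,fy=6,interpolation=2)/255.)**.45).astype(np.uint8),'f')
```

```text
[ 0.40770949  0.31899026 -0.00055435] [ 0.72758018 -0.58908573 -0.59469795] 0.06500250496304175
[(0.83, array([212.9, 315.2])), (0.77, array([185.9, 300.4])), (0.47, array([155.7, 290.9]))]
```

View pics/f.png

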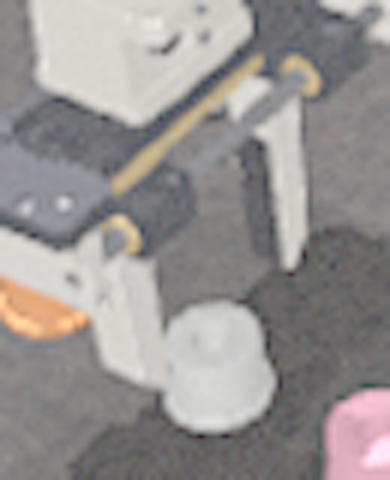

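play_rows(
  increments=[
    {"dp": [0, 0, 0.2], "roll": 0},
    {"dp": [0, 0, 0.2], "roll": 0},
    {"dp": [0, 0, 0], "roll": 0},
  ],
)

```text
time_s: 7.45
eef_pos: [0.4077, 0.319, -0.0046]
tool_rot: [3.142, 0.001, 0.346]
force: [-0.2, 0.7, -0.8]
gripper_width: 0.0648
grip_force: 0.0
```

play_rows(
  increments=[
    {"dp": [0, 0, 0.2], "roll": 0},
    {"dp": [0, 0, 0.2], "roll": 0},
    {"dp": [0, 0, 0], "roll": 0},
  ],
)

```text
time_s: 7.7
eef_pos: [0.4077, 0.319, -0.0087]
tool_rot: [3.141, 0.001, 0.346]
force: [0.1, 0.1, 0.2]
gripper_width: 0.065
grip_force: 0.0
```

play_rows(
  increments=[
    {"dp": [0, 0, 0.2], "roll": 0},
    {"dp": [0, 0, 0.2], "roll": 0},
    {"dp": [0, 0, 0], "roll": 0},
  ],
)

```text
time_s: 7.95
eef_pos: [0.4077, 0.319, -0.0126]
tool_rot: [3.141, 0.001, 0.346]
force: [0.2, -0.2, -0.4]
gripper_width: 0.065
grip_force: 0.0
```

play_rows(
  increments=[
    {"dp": [0, 0, 0.2], "roll": 0},
    {"dp": [0, 0, 0.1], "roll": 0},
    {"dp": [0, 0, 0], "roll": 0},
  ],
)

```text
time_s: 8.2
eef_pos: [0.4078, 0.3191, -0.0155]
tool_rot: [3.142, 0.0, 0.346]
force: [0.5, -0.3, 0.5]
gripper_width: 0.0655
grip_force: 0.0
```

Run:
```python
from h import *
A=vision.snapshot('scene');s=env.read_state();print(s['eef_pos'],s['force'],s['gripper_width'])
save((255*(cv2.resize(A[240:320,150:215],None,fx=6,fy=6,interpolation=2)/255.)**.45).astype(np.uint8),'g')
```

```text
[ 0.40783442  0.31907797 -0.01534496] [-0.23300409  0.03596163 -0.92943742] 0.06516922415695117
```

View pics/g.png

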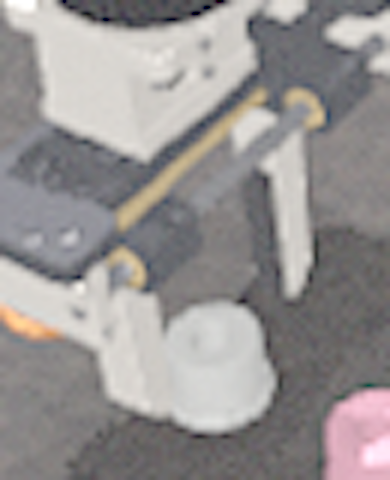

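The fingers now straddle the ferrule with the tips low, near scene (175,309) and (199,290). Reported z therefore reads about 28 mm low compared with reality. I'll close here.

play_rows(
  increments=[
    {"dp": [0, 0, 0.2], "roll": 0},
    {"dp": [0, 0, 0], "roll": 0},
    {"dp": [0, 0, 0], "roll": 0},
    {"dp": [0, 0, 0], "roll": 0},
    {"dp": [0, 0, 0], "roll": 0},
    {"dp": [0, 0, 0], "roll": 0},
    {"dp": [0, 0, 0], "roll": 0},
  ],
  gripper=-1,
)

```text
time_s: 8.83
eef_pos: [0.408, 0.3192, -0.0171]
tool_rot: [-3.142, -0.0, 0.346]
force: [-0.2, 0.9, -0.3]
gripper_width: 0.0352
grip_force: 25.0
```

play_rows(
  increments=[
    {"dp": [0, 0, -1.5], "roll": 0},
    {"dp": [0, 0, -3.0], "roll": 0},
    {"dp": [-0.6, 2.0, -3.5], "roll": 0},
    {"dp": [-0.6, 2.0, -3.5], "roll": 0},
    {"dp": [-0.6, 2.0, -3.5], "roll": 0},
    {"dp": [-0.6, 2.0, -3.5], "roll": 0},
    {"dp": [-0.6, 2.0, -3.5], "roll": 0},
    {"dp": [-0.6, 2.0, -3.5], "roll": 0},
  ],
)

```text
time_s: 9.5
eef_pos: [0.4143, 0.193, 0.2396]
tool_rot: [3.142, -0.0, 0.346]
force: [0.7, -0.8, -1.2]
gripper_width: 0.0348
grip_force: 25.0
```

play_rows(
  increments=[
    {"dp": [-0.85, 2.9, -2.0], "roll": 0},
    {"dp": [-0.85, 2.9, 0], "roll": 0},
    {"dp": [-0.85, 2.9, 0], "roll": 0},
    {"dp": [-0.85, 2.9, 0], "roll": 0},
    {"dp": [-0.85, 2.9, 0], "roll": 0},
    {"dp": [-0.85, 2.9, 0], "roll": 0},
    {"dp": [-0.85, 2.9, 0], "roll": 0},
    {"dp": [-0.85, 2.9, 0], "roll": 0},
  ],
)

```text
time_s: 10.17
eef_pos: [0.4291, -0.0487, 0.2579]
tool_rot: [3.141, -0.0, 0.346]
force: [0.8, 0.3, 0.1]
gripper_width: 0.0352
grip_force: 25.0
```

play_rows(
  increments=[
    {"dp": [-1.0, 3.4, 0], "roll": 0},
    {"dp": [-1.0, 3.4, 0], "roll": 0},
    {"dp": [-1.0, 3.4, 0], "roll": 0},
    {"dp": [-1.0, 3.4, 0], "roll": 0},
    {"dp": [-1.0, 3.4, 0], "roll": 0},
    {"dp": [-1.0, 3.4, 0], "roll": 0},
    {"dp": [-1.0, 3.4, 0], "roll": 0},
    {"dp": [-0.5, 2.0, 0], "roll": 0},
  ],
)

```text
time_s: 10.83
eef_pos: [0.4455, -0.3187, 0.2572]
tool_rot: [3.141, 0.001, 0.344]
force: [0.4, 0.3, -0.4]
gripper_width: 0.0351
grip_force: 25.0
```

play_rows(
  increments=[
    {"dp": [0, 0, 0], "roll": 0},
    {"dp": [0, 0, 0], "roll": 0},
  ],
)

```text
time_s: 11.0
eef_pos: [0.4458, -0.3159, 0.2571]
tool_rot: [-3.14, 0.001, 0.344]
force: [0.5, 0.2, -0.8]
gripper_width: 0.0352
grip_force: 25.0
```

play_rows(
  increments=[
    {"dp": [-0.3, 0.7, 3.0], "roll": 0},
    {"dp": [-0.2, 0.6, 3.3], "roll": 0},
    {"dp": [0, 0, 3.3], "roll": 0},
    {"dp": [0, 0, 3.3], "roll": 0},
    {"dp": [0, 0, 3.3], "roll": 0},
    {"dp": [0, 0, 3.3], "roll": 0},
    {"dp": [0, 0, 3.0], "roll": 0},
    {"dp": [0, 0, 2.0], "roll": 0},
  ],
)

```text
time_s: 11.67
eef_pos: [0.4448, -0.3263, 0.0097]
tool_rot: [-3.138, 0.001, 0.347]
force: [-0.5, 0.6, -1.1]
gripper_width: 0.0351
grip_force: 25.0
```

play_rows(
  increments=[
    {"dp": [0, 0, 0.8], "roll": 0},
    {"dp": [0, 0, 0.4], "roll": 0},
    {"dp": [0, 0, 0.2], "roll": 0},
    {"dp": [0, 0, 0], "roll": 0},
  ],
)

```text
time_s: 12.0
eef_pos: [0.4471, -0.3297, 0.0003]
tool_rot: [3.14, -0.001, 0.346]
force: [-0.7, -0.8, -0.9]
gripper_width: 0.0354
grip_force: 25.0
```

play_rows(
  increments=[
    {"dp": [0, 0, 0.4], "roll": 0},
    {"dp": [0, 0, 0.3], "roll": 0},
    {"dp": [0, 0, 0.2], "roll": 0},
    {"dp": [0, 0, 0], "roll": 0},
  ],
)

```text
time_s: 12.33
eef_pos: [0.446, -0.3293, -0.0103]
tool_rot: [-3.141, 0.0, 0.346]
force: [0.6, -0.6, -1.0]
gripper_width: 0.0354
grip_force: 25.0
```

play_rows(
  increments=[
    {"dp": [0, 0, 0.1], "roll": 0},
    {"dp": [0, 0, 0.1], "roll": 0},
    {"dp": [0, 0, 0], "roll": 0},
  ],
)

```text
time_s: 12.58
eef_pos: [0.4462, -0.3295, -0.0112]
tool_rot: [3.141, -0.0, 0.346]
force: [-3.0, 1.9, 7.5]
gripper_width: 0.0353
grip_force: 25.0
```

Contact came at z −0.011, just where predicted. Releasing.

play_rows(
  increments=[
    {"dp": [0, 0, 0], "roll": 0},
    {"dp": [0, 0, 0], "roll": 0},
    {"dp": [0, 0, 0], "roll": 0},
    {"dp": [0, 0, 0], "roll": 0},
    {"dp": [0, 0, -0.5], "roll": 0},
    {"dp": [0, 0, -2.0], "roll": 0},
    {"dp": [0, 0, -3.0], "roll": 0},
    {"dp": [0, 0, -3.5], "roll": 0},
  ],
  gripper=0.1,
)

```text
time_s: 13.25
eef_pos: [0.4445, -0.3279, 0.077]
tool_rot: [-3.138, 0.002, 0.346]
force: [0.3, -1.4, 1.3]
gripper_width: 0.0513
grip_force: 0.0
```

play_rows(
  increments=[
    {"dp": [0, 0, -3.5], "roll": 0},
    {"dp": [0, 0, -3.5], "roll": 0},
    {"dp": [0, 0, -3.5], "roll": 0},
    {"dp": [0, 0, -3.5], "roll": 0},
    {"dp": [0.5, -2.0, -3.0], "roll": 0},
    {"dp": [1.0, -3.0, -1.0], "roll": 0},
    {"dp": [1.0, -3.4, 0], "roll": 0},
    {"dp": [1.0, -3.4, 0], "roll": 0},
  ],
)

```text
time_s: 13.92
eef_pos: [0.4392, -0.2059, 0.2597]
tool_rot: [3.139, -0.002, 0.345]
force: [0.2, 0.7, -0.0]
gripper_width: 0.0511
grip_force: 0.0
```

Run:
```python
from h import *
from scipy.optimize import least_squares
s=env.read_state();print(s['eef_pos'],s['gripper_width'],s['time_s'])
for n in('scene','top'):
    vision.snapshot(n)
    for th in('ferrule_wide','ferrule_narrow'):
        for x in vision.cut_out(n,th):
            c=mc(x['pixels']);r=least_squares(lambda p:hullc(n,cyl(p[0],p[1],FER))-c,px2w(n,*c,.014)[:2],max_nfev=6);print(n,th,round(x['score'],2),c.round(1),r.x.round(4))
```

```text
[ 0.4392461  -0.20585911  0.25967486] 0.05113363789388638 13.9167
scene ferrule_wide 0.72 [208.2 217.5] [0.6434 0.1059]
scene ferrule_wide 0.67 [227.1 274.8] [0.4172 0.1999]
scene ferrule_narrow 0.56 [158.3 285.2] [0.4897 0.3416]
scene ferrule_narrow 0.53 [213.1 315. ] [0.3304 0.2963]
top ferrule_wide 0.47 [193.2 243.7] [0.417  0.2038]
top ferrule_narrow 0.65 [407.5 228.1] [ 0.4467 -0.3309]
top ferrule_narrow 0.56 [154.3 279.3] [0.3307 0.2978]
top ferrule_narrow 0.54 [137.1 214.8] [0.4924 0.3456]
```

play_rows(
  increments=[
    {"dp": [0.85, -2.8, 0], "roll": 0},
    {"dp": [0.85, -2.8, 0], "roll": 0},
    {"dp": [0.85, -2.8, 0], "roll": 0},
    {"dp": [0.85, -2.8, 0], "roll": 0},
    {"dp": [0.85, -2.8, 0], "roll": 0},
    {"dp": [0.85, -2.8, 0], "roll": 0},
    {"dp": [0.85, -2.8, 0], "roll": 0},
    {"dp": [0.85, -2.8, 0], "roll": 0},
  ],
  gripper=0.4,
)

```text
time_s: 14.88
eef_pos: [0.4271, 0.0276, 0.2577]
tool_rot: [3.142, 0.0, 0.344]
force: [0.2, -0.5, -0.5]
gripper_width: 0.065
grip_force: 0.0
```

play_rows(
  increments=[
    {"dp": [0.8, -2.8, 2.5], "roll": 0},
    {"dp": [0.8, -2.8, 2.8], "roll": 0},
    {"dp": [0.8, -2.8, 2.8], "roll": 0},
    {"dp": [0.8, -2.8, 2.8], "roll": 0},
    {"dp": [0.8, -2.8, 2.8], "roll": 0},
    {"dp": [0.6, -2.0, 2.8], "roll": 0},
    {"dp": [0, 0, 2.0], "roll": 0},
    {"dp": [0, 0, 0], "roll": 0},
  ],
)

```text
time_s: 15.55
eef_pos: [0.4126, 0.1925, 0.0676]
tool_rot: [-3.141, 0.009, 0.347]
force: [-1.4, -0.2, -1.0]
gripper_width: 0.065
grip_force: 0.0
```

play_rows(
  increments=[
    {"dp": [0.4, -0.4, 1.5], "roll": 0},
    {"dp": [0.3, -0.3, 1.5], "roll": 0},
    {"dp": [0, 0, 1.5], "roll": 0},
    {"dp": [0, 0, 0], "roll": 0},
    {"dp": [0, 0, 0], "roll": 0},
  ],
)

```text
time_s: 15.97
eef_pos: [0.4207, 0.2014, 0.0283]
tool_rot: [3.141, 0.001, 0.344]
force: [0.5, -0.3, -0.2]
gripper_width: 0.0652
grip_force: 0.0
```

play_rows(
  increments=[
    {"dp": [-0.3, -0.1, 1.0], "roll": 0},
    {"dp": [0, 0, 1.2], "roll": 0},
    {"dp": [0, 0, 1.2], "roll": 0},
    {"dp": [0, 0, 0.8], "roll": 0},
    {"dp": [0, 0, 0.3], "roll": 0},
    {"dp": [0, 0, 0], "roll": 0},
    {"dp": [0, 0, 0], "roll": 0},
  ],
)

```text
time_s: 16.55
eef_pos: [0.4175, 0.2024, -0.0166]
tool_rot: [-3.142, -0.001, 0.346]
force: [0.2, -0.0, 0.1]
gripper_width: 0.0654
grip_force: 0.0
```

play_rows(
  increments=[
    {"dp": [0, 0, 0], "roll": 0},
    {"dp": [0, 0, 0], "roll": 0},
    {"dp": [0, 0, 0], "roll": 0},
    {"dp": [0, 0, 0], "roll": 0},
    {"dp": [0, 0, 0], "roll": 0},
    {"dp": [0, 0, 0], "roll": 0},
  ],
  gripper=-1,
)

```text
time_s: 17.05
eef_pos: [0.4173, 0.2024, -0.0169]
tool_rot: [3.142, -0.0, 0.346]
force: [-0.9, 0.6, 2.1]
gripper_width: 0.0351
grip_force: 25.0
```

play_rows(
  increments=[
    {"dp": [0, 0, -1.5], "roll": 0},
    {"dp": [0, 0, -3.0], "roll": 0},
    {"dp": [0, 0, -3.5], "roll": 0},
    {"dp": [0, 0, -3.5], "roll": 0},
    {"dp": [0, 0, -3.5], "roll": 0},
    {"dp": [0, 0, -3.5], "roll": 0},
    {"dp": [0.1, 2.0, -3.0], "roll": 0},
    {"dp": [0.1, 3.0, -1.2], "roll": 0},
  ],
)

```text
time_s: 17.72
eef_pos: [0.4376, 0.1576, 0.2152]
tool_rot: [-3.142, -0.007, 0.349]
force: [1.7, 0.4, 0.1]
gripper_width: 0.0348
grip_force: 25.0
```

play_rows(
  increments=[
    {"dp": [0.2, 3.0, 0], "roll": 0},
    {"dp": [0.2, 3.0, 0], "roll": 0},
    {"dp": [0.2, 3.0, 0], "roll": 0},
    {"dp": [0.2, 3.0, 0], "roll": 0},
    {"dp": [0.2, 3.0, 0], "roll": 0},
    {"dp": [0.2, 2.6, 0], "roll": 0},
    {"dp": [0, 2.0, 0], "roll": 0},
    {"dp": [0, 1.0, 0], "roll": 0},
  ],
)

```text
time_s: 18.38
eef_pos: [0.5174, -0.036, 0.2094]
tool_rot: [3.141, 0.001, 0.344]
force: [-0.2, -0.2, -0.4]
gripper_width: 0.035
grip_force: 25.0
```

play_rows(
  increments=[
    {"dp": [0, 0, 0], "roll": 0},
    {"dp": [0, 0, 0], "roll": 0},
    {"dp": [0, 0, 0], "roll": 0},
  ],
)

```text
time_s: 18.63
eef_pos: [0.5167, -0.0327, 0.2098]
tool_rot: [-3.141, 0.0, 0.346]
force: [0.6, -0.4, -0.2]
gripper_width: 0.035
grip_force: 25.0
```

Run:
```python
from h import *
s=env.read_state();p=s['eef_pos'];print(p,s['tool_rot'],s['time_s'])
A=vision.snapshot('scene');B=vision.snapshot('top')
for n in('scene','top'):
    print(n,'pred ferrule centre',w2px(n,[p[0],p[1],p[2]+.0169+.014]).round(1),[(round(x['score'],2),[int(b) for b in x['box']],mc(x['pixels']).round(1)) for x in vision.cut_out(n,'ferrule_wide')])
a=cv2.resize(A[125:205,250:330],None,fx=5,fy=5,interpolation=2);b=cv2.resize(B[145:225,255:335],None,fx=5,fy=5,interpolation=2)
save((255*(np.hstack([a,b])/255.)**.6).astype(np.uint8),'i')
```

```text
[ 0.5167316  -0.03266934  0.20976381] [-3.14096599e+00  1.14137263e-04  3.46461679e-01] 18.6333
scene pred ferrule centre [275.8 143.5] [(0.51, [269, 137, 287, 150], array([277.8, 145. ]))]
top pred ferrule centre [289.8 179.1] [(0.6, [285, 180, 298, 188], array([292.1, 184.9]))]
```

View pics/i.png

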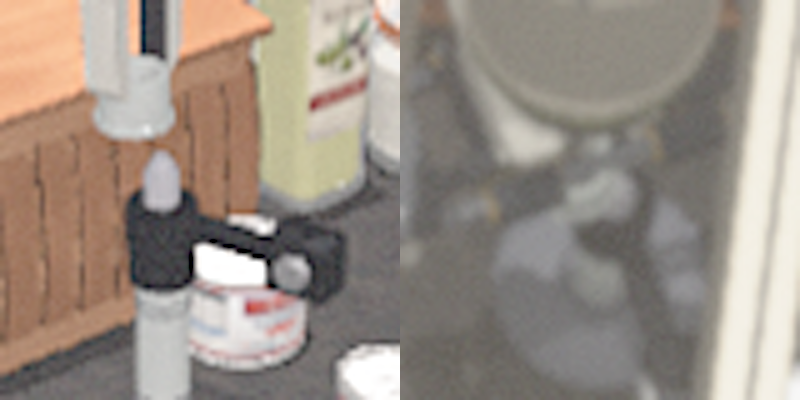

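The ferrule hangs at scene (276,147), about 6 px left of the pin (282,158), as the reported pose predicts. I'll shift about 24 mm along tool y, then measure the offset numerically.

play_rows(
  increments=[
    {"dp": [0, 0.8, 0], "roll": 0},
    {"dp": [0, 0.8, 0], "roll": 0},
    {"dp": [0, 0.8, 0], "roll": 0},
    {"dp": [0, 0, 0], "roll": 0},
    {"dp": [0, 0, 0], "roll": 0},
    {"dp": [0, 0, 0], "roll": 0},
  ],
)

```text
time_s: 19.33
eef_pos: [0.5252, -0.0565, 0.2097]
tool_rot: [-3.141, 0.0, 0.345]
force: [1.1, -0.0, -0.9]
gripper_width: 0.0347
grip_force: 25.0
```

Run:
```python
from h import *
s=env.read_state();p=s['eef_pos'];print(p,s['time_s'])
A=vision.snapshot('scene').astype(int);np.save('A.npy',A)
sat=A[:,:,0]-A[:,:,2]  # R-B : brown high
g=A.min(2)
print('cols 268..296 R-B then min');
for v in range(146,170):print(v,' '.join(f'{x:4d}' for x in sat[v,268:298]))
print()
for v in range(146,170):print(v,' '.join(f'{x:4d}' for x in g[v,268:298]))
u0=p+[0,0,.0169];P=cyl(u0[0],u0[1],[(.02,u0[2]),(.02,u0[2]+.005)]);q=np.array([w2px('scene',x) for x in P[::3]]);print('flange pred',q.min(0),q.max(0))
for x,y in((.5248,-.056),):
    q=np.array([w2px('scene',c) for c in cyl(x,y,[(.009,.189)])[::4]]);print('pin pred u',q.min(0),q.max(0));print(w2px('scene',[x,y,.198]));
    q=np.array([w2px('scene',c) for c in cyl(x,y,[(.009,.178)])[::4]]);print('pin lower',q.min(0),q.max(0))
```

```text
[ 0.52515401 -0.05653112  0.20968183] 19.3333
cols 268..296 R-B then min
146   73   74   75   74   73   76   57    6   -6   -1    0    3    2    2    1   -1    2    1   -2    0    7   23   75   70   68   72   65   45   72   66
147   74   74   75   73   73   71   76   49   20   17    1   -4   -1    0    0   -2   -6    1   12   12   46   67   72   69   68   72   65   51   69   70
148   72   71   74   68   59   70   71   76   76   57   30   18    8   17   16   13   18   25   43   38   71   71   70   68   65   68   66   53   69   66
149   73   74   68   61   48   72   70   72   72   76   78   70   51   63   62   69   74   72   63   45   61   70   67   69   67   71   63   48   70   66
150   68   69   71   67   47   71   68   68   69   70   73   66   58   65   71   66   69   65   59   37   55   72   67   68   68   69   58   48   72   69
151   66   69   69   65   49   74   67   70   70   68   67   72   52   67   64   64   67   63   64   58   46   72   69   67   69   70   61   49   71   70
152   68   69   69   63   51   63   70   69   69   70   69   64   44   65   67   63   65   65   68   68
[... 5894 characters left out ...]
  50   54
167   54   52   49   57   59   53   36   34   17   22   18   23   35   41   64   51   31   18   28   23   23   36   42   47   48   57   49   23   43   35
168   48   48   55   52   57   53   39   30   21   28   23   26   25   17   16   19   24   26   27   35   14   21   23   29   37   44   42   73  155  174
169   47   55   50   56   57   54   40   27   20   27   29   27   22   25   28   29   24   26   21   27   29   29   25   27   23   21   30   67  136  151
flange pred [273.1982434  139.17201074] [289.07760533 148.22662027]
pin pred u [277.77486182 156.15067698] [284.60507974 159.52742689]
[281.15749747 154.71126032]
pin lower [277.82359285 159.91644921] [284.62256526 163.32040934]
```

Measured laterally in the scene view, flange centre and pin both sit at u = 281.7. In depth the pin looks about 3–4 mm nearer the camera. I'll correct for that and lower gently with force checks.

play_rows(
  increments=[
    {"dp": [-0.1, -0.2, 0.8], "roll": 0},
    {"dp": [0, -0.1, 0.8], "roll": 0},
    {"dp": [0, 0, 0.6], "roll": 0},
    {"dp": [0, 0, 0.4], "roll": 0},
    {"dp": [0, 0, 0.3], "roll": 0},
    {"dp": [0, 0, 0.2], "roll": 0},
    {"dp": [0, 0, 0], "roll": 0},
  ],
)

```text
time_s: 19.97
eef_pos: [0.523, -0.0538, 0.1783]
tool_rot: [-3.141, 0.001, 0.346]
force: [-0.1, 0.4, -0.2]
gripper_width: 0.035
grip_force: 25.0
```

play_rows(
  increments=[
    {"dp": [0, 0, 0.2], "roll": 0},
    {"dp": [0, 0, 0.2], "roll": 0},
    {"dp": [0, 0, 0], "roll": 0},
  ],
)

```text
time_s: 20.22
eef_pos: [0.5232, -0.0539, 0.1746]
tool_rot: [-3.142, 0.0, 0.346]
force: [-0.3, 0.0, -0.9]
gripper_width: 0.0349
grip_force: 25.0
```

play_rows(
  increments=[
    {"dp": [0, 0, 0.2], "roll": 0},
    {"dp": [0, 0, 0], "roll": 0},
  ],
)

```text
time_s: 20.38
eef_pos: [0.5231, -0.0538, 0.1726]
tool_rot: [-3.141, 0.0, 0.346]
force: [-0.6, -0.5, -1.7]
gripper_width: 0.035
grip_force: 25.0
```

Underside is at about 0.1895 with no contact. Continuing down.

play_rows(
  increments=[
    {"dp": [0, 0, 0.2], "roll": 0},
    {"dp": [0, 0, 0.2], "roll": 0},
    {"dp": [0, 0, 0], "roll": 0},
  ],
)

```text
time_s: 20.63
eef_pos: [0.5229, -0.0537, 0.1683]
tool_rot: [-3.141, 0.001, 0.346]
force: [-1.5, -0.6, -1.0]
gripper_width: 0.035
grip_force: 25.0
```

play_rows(
  increments=[
    {"dp": [0, 0, 0.2], "roll": 0},
    {"dp": [0, 0, 0.2], "roll": 0},
    {"dp": [0, 0, 0], "roll": 0},
  ],
)

```text
time_s: 20.88
eef_pos: [0.5229, -0.0538, 0.1642]
tool_rot: [-3.141, 0.001, 0.346]
force: [-1.4, 0.2, -1.1]
gripper_width: 0.0352
grip_force: 25.0
```

play_rows(
  increments=[
    {"dp": [0, 0, 0.2], "roll": 0},
    {"dp": [0, 0, 0.2], "roll": 0},
    {"dp": [0, 0, 0.2], "roll": 0},
    {"dp": [0, 0, 0], "roll": 0},
  ],
)

```text
time_s: 21.22
eef_pos: [0.5229, -0.0538, 0.1582]
tool_rot: [-3.141, 0.001, 0.346]
force: [-1.6, 1.1, -0.5]
gripper_width: 0.0347
grip_force: 25.0
```

play_rows(
  increments=[
    {"dp": [0, 0, 0.1], "roll": 0},
    {"dp": [0, 0, 0.1], "roll": 0},
    {"dp": [0, 0, 0.1], "roll": 0},
    {"dp": [0, 0, 0], "roll": 0},
  ],
)

```text
time_s: 21.55
eef_pos: [0.523, -0.0538, 0.1559]
tool_rot: [-3.141, 0.0, 0.346]
force: [-4.0, 1.6, 3.2]
gripper_width: 0.035
grip_force: 25.0
```

Seated: contact came at the expected height. I'll release and rise.

play_rows(
  increments=[
    {"dp": [0, 0, 0], "roll": 0},
    {"dp": [0, 0, 0], "roll": 0},
    {"dp": [0, 0, 0], "roll": 0},
    {"dp": [0, 0, 0], "roll": 0},
    {"dp": [0, 0, -0.3], "roll": 0},
    {"dp": [0, 0, -1.0], "roll": 0},
    {"dp": [0, 0, -2.5], "roll": 0},
    {"dp": [0, 0, -3.0], "roll": 0},
  ],
  gripper=0.2,
)

```text
time_s: 22.22
eef_pos: [0.5219, -0.0536, 0.2232]
tool_rot: [-3.14, 0.003, 0.346]
force: [0.6, 0.4, -0.1]
gripper_width: 0.0559
grip_force: 0.0
```

play_rows(
  increments=[
    {"dp": [-2.0, -3.0, -2.0], "roll": 0},
    {"dp": [-2.0, -3.5, 0], "roll": 0},
    {"dp": [-2.0, -3.5, 0], "roll": 0},
    {"dp": [-2.0, -3.5, 0], "roll": 0},
    {"dp": [0, 0, 0], "roll": 0},
  ],
)

```text
time_s: 22.63
eef_pos: [0.3989, 0.0493, 0.2454]
tool_rot: [-3.141, -0.002, 0.349]
force: [-0.4, -0.3, -0.5]
gripper_width: 0.0556
grip_force: 0.0
```

Run:
```python
from h import *
from scipy.optimize import least_squares
s=env.read_state();print(s['eef_pos'],s['gripper_width'],s['time_s'])
X,Y=.5229,-.0538
im={n:vision.snapshot(n) for n in('scene','top')}
for n in im:
    c=hullc(n,cyl(X,Y,[(.02,.172),(.018,.2)]));print(n,'ferrule pred',c.round(2),[(round(x['score'],2),mc(x['pixels']).round(2),[int(b) for b in x['box']]) for x in vision.cut_out(n,'ferrule_wide')])
    print(n,'handle',[(round(x['score'],2),mc(x['pixels']).round(2),[int(b) for b in x['box']]) for x in vision.cut_out(n,'handle')[:2]])
    print(n,'btn',[(round(x['score'],2),mc(x['pixels']).round(2)) for x in vision.cut_out(n,'button_face')[:2]])
    for a in(.3,.34,.38):
        R=np.array([[np.cos(a),-np.sin(a)],[np.sin(a),np.cos(a)]]);b=R@[-.085,.018]
        k=np.array([R@[-.085+i,j] for i in(-.018,.018) for j in(-.012,.012)]);q=np.array([w2px(n,[X+d[0],Y+d[1],z]) for d in k for z in(.146,.18)])
        print(n,a,'btn',w2px(n,[X+b[0],Y+b[1],.163]).round(2),'block box',q.min(0).round(1),q.max(0).round(1))
a=cv2.resize(im['scene'][140:200,260:335],None,fx=5.3334,fy=5.3334,interpolation=2);b=cv2.resize(im['top'][165:240,265:335],None,fx=5.6,fy=5.6,interpolation=2)
h=np.zeros((420,a.shape[1]+b.shape[1],3),np.uint8);h[:a.shape[0],:a.shape[1]]=a;h[:b.shape[0],a.shape[1]:]=b;save((255*(h/255.)**.6).astype(np.uint8),'j');print(h.shape)
```

```text
[0.39894349 0.04930656 0.24544009] 0.0555967266548859 22.6333
scene ferrule pred [281.02 159.76] [(0.55, array([283.26, 159.82]), [275, 152, 291, 169]), (0.27, array([208.22, 217.84]), [202, 197, 219, 239])]
scene handle [(0.56, array([300.06, 173.8 ]), [274, 168, 321, 185])]
scene btn [(0.4, array([307.87, 178.87])), (0.35, array([298.19, 187.19]))]
scene 0.3 btn [305.84 179.4 ] block box [300.8 166.4] [318.4 186.2]
scene 0.34 btn [306.78 178.87] block box [301.5 165.9] [319.  185.5]
scene 0.38 btn [307.66 178.33] block box [302.2 165.4] [319.6 184.8]
top ferrule pred [298.63 183.16] [(0.58, array([298.28, 183.  ]), [291, 173, 306, 191])]
top handle [(0.92, array([306.12, 210.15]), [292, 179, 317, 232])]
top btn []
top 0.3 btn [302.89 223.3 ] block box [302.5 210. ] [319.1 231.4]
top 0.34 btn [304.45 223.1 ] block box [303.6 209.4] [320.8 231. ]
top 0.38 btn [306.   222.84] block box [304.8 208.7] [322.4 230.5]
(420, 792, 3)
```

View pics/j.png

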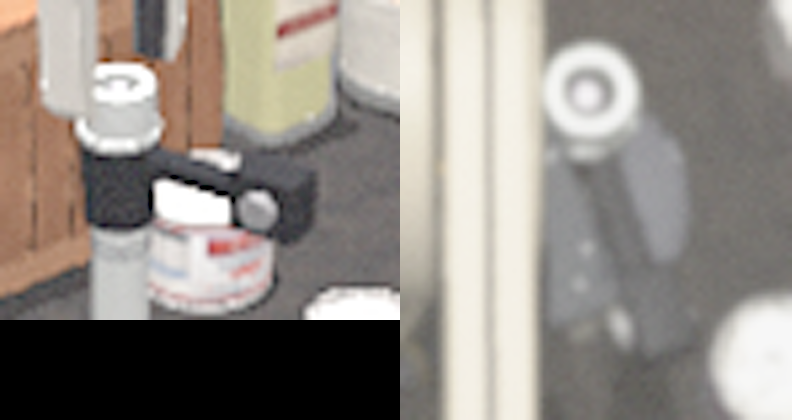

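The picture shows the wide ferrule flat on the collar at scene (282,160) and top (298,183), with the button at scene (308,179) and the handle to its right. I'm moving to the handle centre, estimated at (0.443, −0.083).

play_rows(
  increments=[
    {"dp": [-0.1, 2.3, 0.5], "roll": 0},
    {"dp": [-0.1, 2.3, 0.5], "roll": 0},
    {"dp": [-0.1, 2.3, 0.5], "roll": 0},
    {"dp": [0, 2.3, 0.5], "roll": 0},
    {"dp": [0, 2.3, 0.5], "roll": 0},
    {"dp": [0, 2.3, 0.5], "roll": 0},
    {"dp": [0, 0, 0], "roll": 0},
    {"dp": [0, 0, 0], "roll": 0},
  ],
)

```text
time_s: 23.7
eef_pos: [0.4459, -0.086, 0.2129]
tool_rot: [-3.14, 0.002, 0.343]
force: [0.7, 0.3, 0.1]
gripper_width: 0.0558
grip_force: 0.0
```

play_rows(
  increments=[
    {"dp": [0, 0, 0], "roll": 0},
    {"dp": [0, 0, 0], "roll": 0},
  ],
)

```text
time_s: 23.87
eef_pos: [0.4462, -0.0843, 0.214]
tool_rot: [-3.141, -0.0, 0.346]
force: [0.5, 0.9, 0.7]
gripper_width: 0.0555
grip_force: 0.0
```

play_rows(
  increments=[
    {"dp": [-0.2, -0.3, 0.5], "roll": 0},
    {"dp": [0, 0, 1.5], "roll": 0},
    {"dp": [0, 0, 1.5], "roll": 0},
    {"dp": [0, 0, 1.5], "roll": 0},
    {"dp": [0, 0, 1.5], "roll": 0},
    {"dp": [0, 0, 1.0], "roll": 0},
    {"dp": [0, 0, 0], "roll": 0},
  ],
)

```text
time_s: 24.45
eef_pos: [0.4416, -0.0815, 0.1364]
tool_rot: [-3.139, 0.003, 0.347]
force: [-0.7, 0.5, 0.1]
gripper_width: 0.0558
grip_force: 0.0
```

play_rows(
  increments=[
    {"dp": [0, 0, 1.0], "roll": 0},
    {"dp": [0, 0, 1.0], "roll": 0},
    {"dp": [0, 0, 0.5], "roll": 0},
    {"dp": [0, 0, 0], "roll": 0},
    {"dp": [0, 0, 0], "roll": 0},
  ],
)

```text
time_s: 24.87
eef_pos: [0.4431, -0.0826, 0.1136]
tool_rot: [-3.141, 0.0, 0.346]
force: [0.1, -0.3, 0.3]
gripper_width: 0.0558
grip_force: 0.0
```

Run:
```python
from h import *
s=env.read_state();print(s['eef_pos'],s['force'],s['time_s'])
A=vision.snapshot('scene');B=vision.snapshot('top')
a=cv2.resize(A[130:210,265:340],None,fx=5.3334,fy=5.3334,interpolation=2);b=cv2.resize(B[165:245,265:335],None,fx=5.3334,fy=5.3334,interpolation=2)
save((255*(np.hstack([a,b[:a.shape[0]]])/255.)**.5).astype(np.uint8),'k')
```

```text
[ 0.44310749 -0.08261512  0.11364982] [ 0.11131964 -0.28078649  0.28796297] 24.8667
```

View pics/k.png

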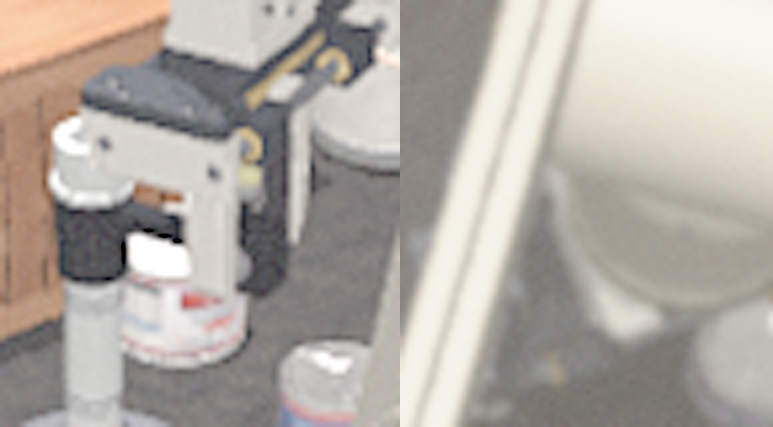

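The near finger stands in front of the button (scene about (308,179)), the far one is beyond the block, and the ferrule is still seated. Squeezing.

play_rows(
  increments=[
    {"dp": [0, 0, 0], "roll": 0},
    {"dp": [0, 0, 0], "roll": 0},
    {"dp": [0, 0, 0], "roll": 0},
    {"dp": [0, 0, 0], "roll": 0},
    {"dp": [0, 0, 0], "roll": 0},
    {"dp": [0, 0, 0], "roll": 0},
    {"dp": [0, 0, 0], "roll": 0},
    {"dp": [0, 0, 0], "roll": 0},
  ],
  gripper=-1,
  grip_force=45,
)

```text
time_s: 25.63
eef_pos: [0.4417, -0.0783, 0.114]
tool_rot: [-3.133, 0.001, 0.347]
force: [-9.9, 22.4, 13.9]
gripper_width: 0.0243
grip_force: 44.9
```

Width 24 mm, so the button is flush. The command is about 4.5 mm off sideways, causing 24 N, so I'll relax it before pulling.

play_rows(
  increments=[
    {"dp": [0, -0.2, 0], "roll": 0},
    {"dp": [0, -0.2, 0], "roll": 0},
    {"dp": [0, -0.1, 0], "roll": 0},
    {"dp": [0, 0, 0], "roll": 0},
    {"dp": [0, 0, 0], "roll": 0},
  ],
)

```text
time_s: 26.05
eef_pos: [0.4419, -0.0784, 0.114]
tool_rot: [3.141, -0.0, 0.345]
force: [1.2, -2.4, 1.6]
gripper_width: 0.0239
grip_force: 44.9
```

Relaxed to under 4 N. Pulling up now.

play_rows(
  increments=[
    {"dp": [0, 0, -0.3], "roll": 0},
    {"dp": [0, 0, -0.5], "roll": 0},
    {"dp": [0, 0, -0.7], "roll": 0},
    {"dp": [0, 0, -0.7], "roll": 0},
    {"dp": [0, 0, -0.7], "roll": 0},
    {"dp": [0, 0, -0.6], "roll": 0},
    {"dp": [0, 0, 0], "roll": 0},
  ],
)

```text
time_s: 26.63
eef_pos: [0.4418, -0.0783, 0.1491]
tool_rot: [3.141, -0.0, 0.345]
force: [4.2, -2.9, -5.0]
gripper_width: 0.024
grip_force: 44.9
```

play_rows(
  increments=[
    {"dp": [0, 0, -0.5], "roll": 0},
    {"dp": [0, 0, -0.7], "roll": 0},
    {"dp": [0, 0, -0.7], "roll": 0},
    {"dp": [0, 0, -0.7], "roll": 0},
    {"dp": [0, 0, -0.7], "roll": 0},
    {"dp": [0, 0, -0.7], "roll": 0},
    {"dp": [0, 0, 0], "roll": 0},
  ],
)

```text
time_s: 27.22
eef_pos: [0.4418, -0.0783, 0.189]
tool_rot: [3.141, -0.0, 0.345]
force: [5.0, -3.7, -5.8]
gripper_width: 0.0236
grip_force: 44.9
```

play_rows(
  increments=[
    {"dp": [0, 0, -0.7], "roll": 0},
    {"dp": [0, 0, -0.7], "roll": 0},
    {"dp": [0, 0, -0.7], "roll": 0},
    {"dp": [0, 0, -0.7], "roll": 0},
    {"dp": [0, 0, -0.7], "roll": 0},
    {"dp": [0, 0, -0.5], "roll": 0},
    {"dp": [0, 0, 0], "roll": 0},
    {"dp": [0, 0, 0], "roll": 0},
  ],
)

```text
time_s: 27.88
eef_pos: [0.4418, -0.0783, 0.228]
tool_rot: [3.141, 0.0, 0.345]
force: [6.4, -4.0, -5.9]
gripper_width: 0.0242
grip_force: 44.9
```

play_rows(
  increments=[
    {"dp": [0, 0, -0.2], "roll": 0},
    {"dp": [0, 0, -0.2], "roll": 0},
    {"dp": [0, 0, -0.1], "roll": 0},
    {"dp": [0, 0, 0], "roll": 0},
    {"dp": [0, 0, 0], "roll": 0},
  ],
)

```text
time_s: 28.3
eef_pos: [0.4418, -0.0783, 0.2326]
tool_rot: [3.141, 0.0, 0.345]
force: [6.6, -3.2, -5.8]
gripper_width: 0.0236
grip_force: 44.9
```

play_rows(
  increments=[
    {"dp": [0, 0, -0.1], "roll": 0},
    {"dp": [0, 0, -0.1], "roll": 0},
    {"dp": [0, 0, -0.1], "roll": 0},
    {"dp": [0, 0, 0], "roll": 0},
    {"dp": [0, 0, 0], "roll": 0},
  ],
)

```text
time_s: 28.72
eef_pos: [0.4417, -0.0783, 0.2342]
tool_rot: [-3.141, 0.001, 0.345]
force: [10.9, -5.1, -15.3]
gripper_width: 0.0239
grip_force: 44.9
```

At the end stop: 120 mm of rise and the force jumped to 15 N. A numeric check of the ferrules and bystanders comes first, then I hand in.

Run:
```python
from h import *
for n in('scene','top'):
    vision.snapshot(n)
    for th in('ferrule_wide','ferrule_narrow','spice','grinder','tin_a'):
        print(n,th,[(round(x['score'],2),mc(x['pixels']).round(1)) for x in vision.cut_out(n,th)])
print(hullc('scene',cyl(.5229,-.0538,[(.02,.292),(.018,.32)])).round(1))
s=env.read_state();print(s['eef_pos'],s['force'],s['gripper_width'],s['grip_force'],s['time_s'])
```

```text
scene ferrule_wide []
scene ferrule_narrow [(0.74, array([157.4, 285.8])), (0.62, array([213.3, 315.3]))]
scene spice [(0.82, array([208.2, 217.6]))]
scene grinder [(0.6, array([181.1, 241.1]))]
scene tin_a [(0.94, array([299.4, 182.4])), (0.77, array([324.4, 209. ]))]
top ferrule_wide [(0.64, array([406.8, 228.4]))]
top ferrule_narrow [(0.64, array([406.6, 228.7])), (0.63, array([153.1, 279.3])), (0.55, array([137.1, 215.6]))]
top spice [(0.73, array([219.7, 167.4]))]
top grinder [(0.52, array([179.7, 182.3]))]
top tin_a [(0.91, array([331.8, 231.4]))]
[280.6 116.2]
[ 0.44166235 -0.07829395  0.23418569] [  9.57532008  -4.59300864 -14.88585477] 0.024011446790459738 44.8817503452301 29.3167
```

Run:
```python
from h import *
A=vision.snapshot('scene').astype(int);d=A[:,:,0]-A[:,:,2]
for v in range(100,136,2):print(v,' '.join(f'{d[v,u]:3d}/{A[v,u].min():3d}' for u in range(268,298,2)))
workorder
```

```text
100   0/ 74   3/ 68  -3/ 66  -5/ 72  -1/ 73  -1/ 59  -6/ 29 -10/ 29  -2/ 36  -3/ 39  -2/ 44  -2/ 47 -10/ 59  -8/ 66  -9/ 70
102 -17/ 56  -1/ 73   1/ 74  -2/ 69   0/ 71   7/116  15/156  12/144   7/103  -4/ 47  -9/ 22  -9/ 29  -6/ 36  -7/ 37  -7/ 33
104 143/ 92 -26/ 41  -6/ 63  -2/ 70  -2/ 70   6/100  16/171  16/168  16/167  16/176  15/161  11/144  11/132   5/ 97  -3/ 44
106 143/ 94 149/ 99 106/ 94 -14/ 58   1/ 69  -1/ 57  14/139  14/168  15/173  15/166  15/168  14/168  15/170  14/172  18/176
108 135/108 134/112 140/110 134/ 76 -13/ 33   0/166  11/187 -13/ 45   8/124  16/167  15/168  15/165  15/167  16/168  15/167
110 138/103 136/104 136/106 100/149   0/255   1/222  16/163   9/142  14/152  14/170  15/169  15/167  16/164  16/169  14/168
112 133/109 134/106 137/103  59/164   0/255   2/248  14/153  15/166  15/169  15/165  15/166  15/165  15/165  18/167  15/162
114 139/100 136/103 139/104  89/114   0/156   4/215   3/203   8/164  14/156  15/161  18/166  13/170  16/168  20/165  16/170
116 136/105 135/106 137/106  90/121   1/148   3/172   4/169   1/171   2/173   2/163   6/145   9/120  11/129 
[... 431 characters left out ...]
   2/134   1/165   3/165   1/139   3/121  -6/ 38  72/ 60 122/ 83 146/ 91 154/101
126 133/103 136/101 140/102  60/ 52  -2/ 22  -5/ 21  -1/ 15  -1/ 19  -1/ 18  -2/ 17  -3/ 39  -8/ 34 -12/ 37 -11/ 31  35/ 53
128 135/106 135/105 138/108  62/ 55  -5/ 23  -7/ 18  -4/ 28  -3/ 29  -5/ 28  -2/ 25   0/ 20  -5/ 28  -2/ 33  -1/ 36  -4/ 38
130 135/107 137/102 140/101  58/ 49  -6/ 15  -6/ 20  -3/ 26  -1/ 37  -4/ 26  -6/ 24  -6/ 21  18/ 33 -20/  0 -13/ 14  -3/ 27
132 137/106 135/107 132/117 138/ 95 -21/  0  -5/ 16  -5/ 26  -1/ 34  -3/ 17 -10/ 14  14/ 27 146/109 147/102 100/ 68  48/ 37
134 133/113 131/116 129/118 133/118 145/104  42/ 74  -5/ 60  -1/ 69  -7/ 68 121/ 91 145/ 99 127/ 87  83/ 49  60/ 38  68/ 47
```

The ferrule still sits on the collar: bright ring down to v≈124, black collar directly beneath, as predicted for a 120 mm rise. Handing in.

```bash
python3 -c "
from station import workorder
print(workorder.close_job())"
```

```text
the job is handed in; nothing more can be done
None
```

I handed the job in with the wide ferrule seated on the pin, the narrow one in the tray, and the handle held at the second stop (about 120 mm) with the button squeezed. The jars and tins I could check had not moved; `tin_b` got no separate final check.

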